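# Put the torch burner heads back on the storage rail

### The job

The four torch burner heads on the cooling rack have gone cold: take them one at a time to the storage rail and stand each, mouth down and fully home, in the holder made for it: the slim, medium and large round heads in the small, medium and large cup, the flat one in the rectangular pocket. Set them down rather than dropping them and do not tip them over, leave the small brass adaptor in the cooling rack where it is, and do not disturb the spray can.

Things in the scene. Friction and masses are not known exactly. Their poses are not given: they have to be found in the camera images.
- slim_mid (a point): Slim round torch burner head, loose, 120 g, mouth down in a bay of the cooling rack: steel bell 30 mm across with air holes, 105 mm tall in all. Point: its centre, 52.5 mm above the mouth; z up, yaw of no matter. Grip the round brass coupling on top, 26 mm across and tall, centre 39.5 mm above the point; the neck below it is 18 mm across down to 7.5 mm above the point, then it widens to the bell.
- medium_mid (a point): Medium round torch burner head, loose, 200 g, mouth down in a bay of the cooling rack: steel bell 44 mm across with air holes, 115 mm tall in all. Point: its centre, 57.5 mm above the mouth; z up, yaw of no matter. Grip the round brass coupling on top, 26 mm across and tall, centre 44.5 mm above the point; the neck below it is 18 mm across down to 8.5 mm above the point, then it widens to the bell.
- large_mid (a point): Large round torch burner head, loose, 340 g, mouth down in a bay of the cooling rack: steel bell 62 mm across with air holes, 130 mm tall in all. Point: its centre, 65 mm above the mouth; z up, yaw of no matter. Grip the round brass coupling on top, 26 mm across and tall, centre 52 mm above the point; the neck below it is 18 mm across down to 15 mm above the point, then it widens to the bell.
- flat_mid (a point): Flat (fishtail) burner head, loose, 220 g, mouth down in a bay: steel, mouth 76 mm (its x) by 26 mm (y), straight for 18 mm, then tapering in to the neck; 115 mm tall. Point: its centre, 57.5 mm above the mouth; z up; a half turn is the same. Grip the square brass block on top, 26 mm each way, faces square to x and y, centre 44.5 mm above the point; neck 18 mm across down to 6.5 mm above the point.
- cup_small: Fixed steel holder on the storage rail: round cup for the slim head, 44 mm inside and 50 mm outside diameter. Origin: under the centre of its foot plate, 12 mm above the table; inner floor 6 mm and rim 36 mm above the origin; z up. The four holders stand in a row, 92 mm apart, in any order.
- cup_medium: Fixed steel holder on the storage rail: round cup for the medium head, 58 mm inside and 64 mm outside diameter. Origin: under the centre of its foot plate, 12 mm above the table; inner floor 6 mm and rim 36 mm above the origin; z up. The four holders stand in a row, 92 mm apart, in any order.
- cup_large: Fixed steel holder on the storage rail: round cup for the large head, 76 mm inside and 82 mm outside diameter. Origin: under the centre of its foot plate, 12 mm above the table; inner floor 6 mm and rim 36 mm above the origin; z up. The four holders stand in a row, 92 mm apart, in any order.
- pocket: Fixed steel holder on the storage rail: rectangular pocket for the flat head, 90 mm (along its x axis) by 40 mm (along y) inside, walls 3 mm. Origin: under the centre of its foot plate, 12 mm above the table; inner floor 6 mm and rim 36 mm above the origin; z up. The four holders stand in a row, 92 mm apart, in any order.
- adaptor: Small stepped brass hose adaptor, 30 mm across and 30 mm tall, 60 g, loose, in the fifth bay of the cooling rack; it stays there. Origin: centre of its underside, on the rack deck 30 mm above the table; the five bays lie 76 mm apart with bars 12 mm high between them.
- can: Spray can, blue with a paper band, 58 mm diameter, 150 mm tall, 300 g, standing on the table at the robot's right; loose; it stays there. Origin: centre of its underside.
Mind the look-alikes: they are no part of the job. What is shaped like the part that bears flat_mid but green is not meant. What is shaped like the part that bears medium_mid but green or orange is not meant.

How it is judged (in metres and radians):
At the end, for the whole second after the job is handed in: Each head stands upright (within 0.1 rad) in its own holder, its axis within 11 mm of the holder's, its mouth on the holder's inner floor (within 6 mm), released and at rest (horizontal distance between slim_mid and cup_small below 0.011 m and z of slim_mid in the frame of cup_small between 0.0525 and 0.0645 m and angle between each of slim_mid, medium_mid, large_mid, flat_mid's own z axis and vertical below 0.1 rad and linear speed of each of slim, medium, large, flat below 0.02 m/s and contact force between the fingers and slim below 0.1 N and horizontal distance between medium_mid and cup_medium below 0.011 m and z of medium_mid in the frame of cup_medium between 0.0575 and 0.0695 m and contact force between the fingers and medium below 0.1 N and horizontal distance between large_mid and cup_large below 0.011 m and z of large_mid in the frame of cup_large between 0.065 and 0.077 m and contact force between the fingers and large below 0.1 N and horizontal distance between flat_mid and pocket below 0.011 m and z of flat_mid in the frame of pocket between 0.0575 and 0.0695 m and contact force between the fingers and flat below 0.1 N); the robot touches nothing.
It fails at once if a burner head is dropped: it falls free of the fingers faster than 0.7 m/s (a fall of about 25 mm) ((linear speed of slim above 0.7 m/s and contact force between the fingers and slim below 0.1 N) or (linear speed of medium above 0.7 m/s and contact force between the fingers and medium below 0.1 N) or (linear speed of large above 0.7 m/s and contact force between the fingers and large below 0.1 N) or (linear speed of flat above 0.7 m/s and contact force between the fingers and flat below 0.1 N)).
It fails at once if a burner head is tipped over by more than 45 degrees (angle between any of slim_mid, medium_mid, large_mid, flat_mid's own z axis and vertical above 0.78 rad).
It fails at once if the brass adaptor in the cooling rack is moved by more than 20 mm or the spray can by more than 20 mm (distance of any of adaptor, can from where it was at the start of the episode above 0.02 m).
It also fails if it takes over 102 s, if anything falls off the work surface, if the arm or the gripper's body presses on something with over 40 N, if the wrist force passes 120 N, or if a joint passes its speed limit or range.

### The arm

A 7-joint arm with a two-finger parallel gripper is mounted at the origin on the work surface. World frame = base frame: x ahead of the robot, y to its left, z up, the work surface at z = 0. Lengths are in mm, angles in rad, forces in N, time in s.
With the tool pointing down it reaches from about 350 to 900 mm from the base axis. Payload 19.9 kg.
Tool frame: the origin (TCP) lies midway between the tips of the shut fingers; the grasp point (between the pads) lies 19 mm behind it; z points along the fingers, y is the line along which they close (so a half turn about z gives the same grasp; the last joint's range is limited). The gripper opens to 94 mm and grips with 3 to 60 N. Pads are 16 mm wide; open, the fingers measure 119 mm over their backs; the gripper's body (75 mm by 177 mm) begins 78 mm behind the grasp point.
Start: joints at [-1.236, 0.417, -0.01, 1.614, 0.005, 1.111, -0.053], TCP at [229.374, 581.366, 205.425] pointing down, gripper open.
Joint ranges: [-2.81, 2.81], [-0.39, 2.02], [-1.27, 1.25], [0.06, 2.57], [-1.19, 4.33], [0.19, 2], [-2.82, 2.82]. Speed limits (rad/s): [1.89, 1.89, 2.39, 2.39, 3.01, 3.01, 3.01].

### API

Orientations are given as a rotation vector (axis times angle).
In Python, from plant import env, imaging gives the robot as it stands. The module is installed in compiled form; this text tells all that it offers.
- The arm moves only by the shell command python3 -m pendant 'ROWS' [OPENING] [FORCE]. ROWS is JSON, a list of rows, each a list of 2 entries, a list of its own where there are three numbers: the shift along the tool's x, y, z in cm, then the turn, a rotation vector about the tool's x, y, z in rad. A call has 1 to 20 rows; each row shifts and turns the commanded pose from where the row before left it, along the tool's axes as they then stand; what a row does not reach is not made up. A row lasts 1/8 s, in which the tool goes at most 62.5 mm and 10.7 degrees, less where a joint would pass 70% of its speed; a pose out of reach is approached as far as the arm can. A call is refused whole if a number of a shift passes 6.25 or a number of a turn 0.188, either way. A call with a gripper value outside its range is refused whole. OPENING is the finger opening in cm, from 0 to 9.4, set as the call begins (- or left out, the last holds). The fingers move at their own pace and stop on an object; FORCE is the grip in N (left out, the last holds). Time passes only in rows, so rows that do not move let the fingers close. It gives the time, the measured TCP pose, the force, the opening and the grip force at its end, in the units of the state.
- env.state(): the state, without advancing time (a new reading comes with each control period).
- imaging.camera(name): name is "side" or "top" or "wrist"; returns a dict with "pixels" (400x640x3 uint8, red, green, blue), "fx", "fy", "cx", "cy" (pixels), "R" (3x3) and "t" (3): a world point X has camera coordinates R X + t. Camera axes: x right, y down, z forward; pixel columns grow to the right and rows downward; lengths in mm; the calibration is good to about 2 mm. A picture is of the moment at which its call begins. There is no depth.
- env.close_job(): hands the job in; it is judged then, once.
The state is a dict: "time": time; "joints": joint angles; "qvel": joint speeds; "joint_torque": joint torques, N m; "tool_pos": TCP position; "eef_rot": TCP orientation; "wrist_force": force on the tool from outside, world axes, zero at the start; "torque": the same for the moment, N m; "finger_gap": finger opening in mm; "grip_force": force on a finger pad.
Only numpy, scipy, OpenCV 4.12 (cv2) and the standard library are available. Lean on these libraries where they do the work, as an engineer would, in place of code of your own. Each camera call takes 0.05 s, during which the arm holds its last target. There are 200 camera calls.

## Working session

There is one attempt and no reset: what is moved stays moved. The work goes in short steps, Python scripts to look and compute and a shell command to move; the robot and the scene stay as the last step left them, time stands still between calls to the robot, and variables do not carry over. Pictures are saved under pics/ and viewed, at most 14 in all, crops included, and the job is handed in when it is done.

```bash
mkdir -p pics
python3 - <<'E'
from plant import env, imaging
import cv2,pickle
s=env.state(); print({k:s[k] for k in ("time","tool_pos","eef_rot","wrist_force","finger_gap")})
for n in ("top","side"):
    c=imaging.camera(n); pickle.dump(c,open(n+".pkl","wb"))
    cv2.imwrite(f"pics/{n}0.png",c["pixels"][:,:,::-1]); print(n,c["fx"],c["fy"],c["cx"],c["cy"],c["R"],c["t"])
E
```

```text
{'time': 0.0, 'tool_pos': array([229.28494372, 581.03532981, 204.84307288]), 'eef_rot': array([-5.86883470e-01, -3.08615346e+00,  1.84230162e-03]), 'wrist_force': array([-0.2692268 ,  0.0917348 , -0.35785052]), 'finger_gap': 93.70620287128523}
top 515.7304107031796 515.7304107031796 319.03825562544245 197.10949121655645 [[-0.0281976  -0.99940878 -0.01967176]
 [-0.98598996  0.03104492 -0.16389026]
 [ 0.16440407  0.01477484 -0.98628242]] [ -79.44017563  603.53781637 1286.70994438]
side 362.02497597956256 362.02497597956256 317.77816126425523 201.32817013802273 [[-0.95494853 -0.29671426  0.00582634]
 [-0.22205727  0.70137154 -0.67732454]
 [ 0.19688542 -0.64810385 -0.73566128]] [528.34536008 254.51363705 808.1977726 ]
```

View pics/top0.png

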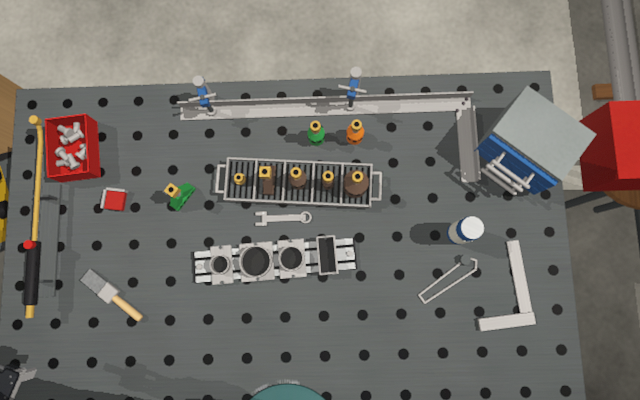

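View pics/side0.png

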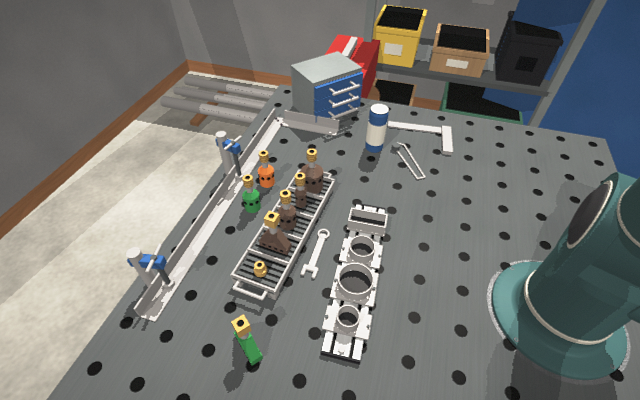

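Top view: the rack holds, left to right, the adaptor (239,180), flat (266,173), medium (296,173), slim (328,178) and large (357,180). The holders are small (220,264), large (256,261), medium (292,258) and pocket (326,255). The look-alikes are outside the rack: green medium (316,130), orange medium (354,130) and green flat lying down at (175,190). The steel or brown heads in the rack are the ones meant. Next I measure and confirm in an enlarged crop.

```bash
cat > h.py <<'E'
import numpy as np, cv2, pickle
def ray(c,u,v):
    d=c["R"].T@np.array([(u-c["cx"])/c["fx"],(v-c["cy"])/c["fy"],1.]); return -c["R"].T@c["t"],d
def plane(c,u,v,z):
    o,d=ray(c,u,v); return o+d*(z-o[2])/d[2]
def proj(c,X):
    p=c["R"]@np.asarray(X,float)+c["t"]; return np.array([c["fx"]*p[0]/p[2]+c["cx"],c["fy"]*p[1]/p[2]+c["cy"]])
def tri(c1,p1,c2,p2):
    o1,d1=ray(c1,*p1);o2,d2=ray(c2,*p2)
    s=np.linalg.lstsq(np.c_[d1,-d2],o2-o1,rcond=None)[0]
    a,b=o1+d1*s[0],o2+d2*s[1]; return (a+b)/2,np.linalg.norm(a-b)
def brass(c):
    h=cv2.cvtColor(c["pixels"],cv2.COLOR_RGB2HSV)
    m=cv2.inRange(h,(15,110,120),(30,255,255))
    return m
E
python3 - <<'E'
from h import *
T,S=[pickle.load(open(n+".pkl","rb")) for n in("top","side")]
for c,n,box in((T,"top",(180,110,400,300)),(S,"side",(220,140,400,370))):
    m=brass(c); 
    cs,_=cv2.findContours(m,cv2.RETR_EXTERNAL,cv2.CHAIN_APPROX_NONE)
    for k in cs:
        a=cv2.contourArea(k); x,y,w,h=cv2.boundingRect(k)
        if a>15 and box[0]<x<box[2] and box[1]<y<box[3]: print(n,a,(x,y,w,h),cv2.minEnclosingCircle(k))
x0,y0,x1,y1=150,110,400,300
cv2.imwrite("pics/c1.png",cv2.resize(T["pixels"][y0:y1,x0:x1,::-1],None,fx=3.2,fy=3.15,interpolation=cv2.INTER_CUBIC)[:600,:800])
x0,y0,x1,y1=220,140,400,365
cv2.imwrite("pics/c2.png",cv2.resize(S["pixels"][y0:y1,x0:x1,::-1],None,fx=2.66,fy=2.66,interpolation=cv2.INTER_CUBIC)[:600,:800])
g=cv2.cvtColor(T["pixels"],cv2.COLOR_RGB2GRAY)
print("dark")
m=cv2.inRange(g,0,75); m[:232]=0;m[290:]=0;m[:,:195]=0;m[:,355:]=0
cs,_=cv2.findContours(m,cv2.RETR_EXTERNAL,cv2.CHAIN_APPROX_NONE)
for k in cs:
    if cv2.contourArea(k)>60: print(cv2.contourArea(k),cv2.boundingRect(k),cv2.minAreaRect(k))
for n,z,p in(("small",48,(220,264)),("large",48,(256,261)),("med",48,(292,258)),("pock",48,(326,255)),("can",150,(472,229))): print(n,plane(T,*p,z).round(1))
E
```

```text
top 79.5 (234, 173, 11, 12) ((238.5, 178.31817626953125), 5.876578330993652)
top 95.5 (352, 171, 12, 12) ((357.0853576660156, 176.34146118164062), 6.085028171539307)
top 90.0 (322, 170, 12, 13) ((328.1000061035156, 176.10000610351562), 6.198479652404785)
top 93.0 (290, 167, 12, 13) ((295.55999755859375, 172.74000549316406), 6.285094738006592)
top 120.5 (259, 166, 13, 13) ((265.0, 172.0), 7.810349941253662)
top 74.5 (310, 121, 11, 11) ((315.1666564941406, 126.16666412353516), 5.602686405181885)
top 98.5 (351, 119, 12, 18) ((357.0, 127.5), 8.558721542358398)
side 237.0 (231, 315, 20, 23) ((241.0, 326.0), 11.180439949035645)
side 147.0 (254, 261, 13, 16) ((259.5, 268.5), 7.905794143676758)
side 176.0 (264, 211, 16, 18) ((271.6538391113281, 219.26922607421875), 9.040610313415527)
side 113.0 (280, 190, 11, 14) ((285.25, 196.5), 7.2673211097717285)
side 93.0 (242, 175, 11, 13) ((247.9193572998047, 180.75807189941406), 6.5304718017578125)
side 99.0 (295, 172, 11, 14) ((299.9193420410156, 178.66128540039062), 6.978771686553955)
side 63.5 (259, 150, 9, 13) ((263.5, 156.0), 6.18475866317749)
side 95.0 (307, 148, 10, 14) ((311.5, 154.5), 6.96429443359375)
dark
140.0 (214, 256, 13, 16) ((220.00003051757812, 264.0000305175781), (12.727922439575195, 14.142135620117188), 45.0)
313.5 (281, 247, 21, 22) ((291.2500305175781, 257.7500305175781), (19.798988342285156, 20.50609588623047), 45.0)
547.0 (243, 247, 26, 29) ((255.5, 261.0), (28.0, 25.0), 90.0)
427.5 (319, 237, 17, 35) ((326.6848449707031, 254.375244140625), (33.87217330932617, 14.207255363464355), 85.03025817871094)
70.0 (204, 237, 10, 13) ((208.5, 242.5), (9.899494171142578, 9.899494171142578), 45.0)
small [436.4 159.6  48. ]
large [441.3  67.7  48. ]
med [446.2 -24.2  48. ]
pock [ 451.3 -110.9   48. ]
can [ 496.7 -456.6  150. ]
```

View pics/c1.png

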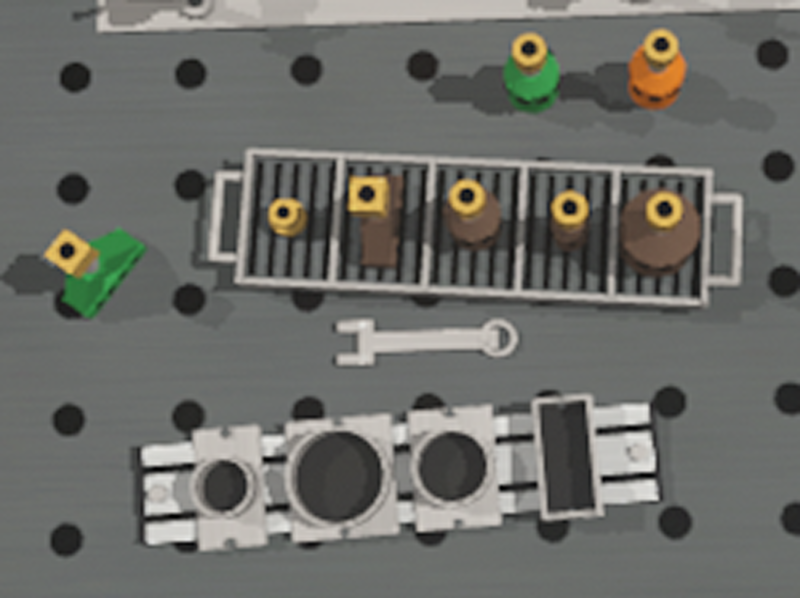

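View pics/c2.png

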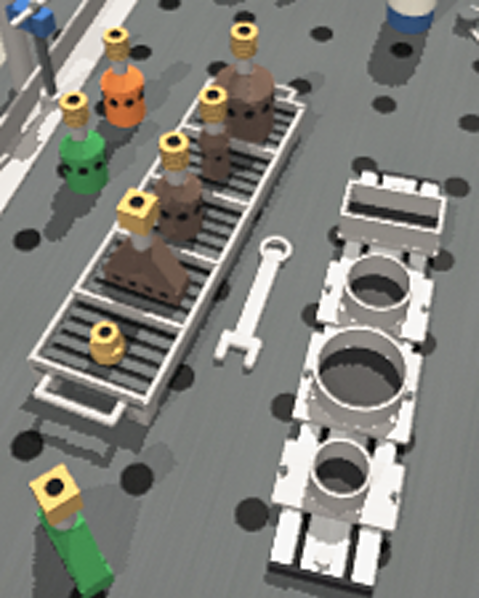

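The crops confirm it: the four brown heads in the rack are flat (crop 367,193), medium (466,196), slim (569,207) and large (665,209). The adaptor is at the left (285,213), the green and orange look-alikes stand outside, and the cups run small, large, medium, pocket.

Run:
```python
from h import *
T,S=[pickle.load(open(n+".pkl","rb")) for n in("top","side")]
f=lambda p:(150+p[0]/3.2-.35,110+p[1]/3.15-.35)
g=lambda p:(220+p[0]/2.66-.3,140+p[1]/2.66-.3)
H={"flat":((367,193),145,(137,200)),"medium":((466,196),145,(174,140)),"slim":((569,207),135,(212,93)),"large":((665,209),160,(244,29)),"adaptor":((285,213),60,(106,328))}
for n,(p,z,q) in H.items():
    X=plane(T,*f(p),z); t,e=tri(T,f(p),S,g(q)); print(n,X.round(1),"tri",t.round(1),round(e,1))
C={"small":((224,487),(340,468)),"large":((339,477),(359,370)),"medium":((452,467),(377,283)),"pocket":((568,458),(394,213))}
P=[]
for n,(p,q) in C.items():
    X=plane(T,*f(p),48); P.append(X); t,e=tri(T,f(p),S,g(q)); print(n,X.round(1),"tri",t.round(1),round(e,1))
P=np.array(P); print("spacing",np.linalg.norm(np.diff(P[:,:2],axis=0),axis=1).round(1)); d=P[3]-P[0]; print("row yaw err",np.degrees(np.arctan2(d[0],-d[1])))
for a,b in(((540,400),(548,517)),((590,397),(602,514))):
    A,B=plane(T,*f(a),48),plane(T,*f(b),48); print("pocket edge yaw",np.degrees(np.arctan2((A-B)[1],(A-B)[0])), np.linalg.norm(A-B))
A,B=plane(T,*f((250,152)),42),plane(T,*f((712,173)),42);print("rack row",np.degrees(np.arctan2((A-B)[0],(A-B)[1])))
A,B=plane(T,*f((250,152)),42),plane(T,*f((238,283)),42);print("rack side yaw",np.degrees(np.arctan2((A-B)[1],(A-B)[0])))
for c,box in((T,(255,162,20,20)),):
    m=brass(c); mm=m*0; x,y,w,h=box; mm[y:y+h,x:x+w]=m[y:y+h,x:x+w]
    print(cv2.minAreaRect(cv2.findNonZero(mm)))
# flat mouth right edge (bottom): crop corners
A,B=plane(T,*f((401,178)),48),plane(T,*f((396,265)),48);print("flat body edge yaw",np.degrees(np.arctan2((A-B)[1],(A-B)[0])),np.linalg.norm(A-B))
```

```text
flat [653.5  32.1 145. ] tri [652.7  31.5 149.8] 0.6
medium [648.7 -43.  145. ] tri [648.  -43.3 149.8] 0.6
slim [ 639.6 -120.7  135. ] tri [ 639.3 -120.6  139.9] 1.3
large [ 630.5 -192.1  160. ] tri [ 630.4 -191.8  163.9] 1.3
adaptor [657.8 109.2  60. ] tri [657.2 108.3  66.3] 1.5
small [435.8 160.5  48. ] tri [437.2 161.   46.1] 2.6
large [441.1  68.7  48. ] tri [443.   69.5  43.2] 3.2
medium [446.5 -21.4  48. ] tri [448.1 -21.2  46.4] 2.9
pocket [ 451.1 -113.8   48. ] tri [ 452.  -113.8   38.7] 0.9
spacing [91.9 90.3 92.5]
row yaw err 3.1954198913756726
pocket edge yaw 2.2427651576765655 94.26039067410473
pocket edge yaw 3.8684500256809065 94.48099879367358
rack row 4.592250283043406
rack side yaw -4.996101161035265
((265.0, 172.0), (12.0, 12.0), 90.0)
flat body edge yaw -3.982763621761387 73.55757191926429
```

```bash
python3 -m pendant '[[[0,0,-1],[0,0,0.171]],[[0,0,-1],[0,0,0.171]],[[0,0,-1],[0,0,0.171]],[[0,0,-1],[0,0,0.171]],[[0,0,-1],[0,0,0.171]],[[0,0,-1],[0,0,0.171]],[[0,0,-1],[0,0,0.171]],[[0,0,0],[0,0,0]]]' 6 10
```

```text
time: 1.1
tool_pos: [229.3, 581.6, 275.7]
eef_rot: [-2.223, -2.22, -0.001]
wrist_force: [0.3, -0.3, -1.0]
finger_gap: 59.8
grip_force: 0.0
```

```bash
python3 -m pendant '[[[-4.3,2.23,0],[0,0,0]],[[-4.3,2.23,0],[0,0,0]],[[-4.3,2.23,0],[0,0,0]],[[-4.3,2.23,0],[0,0,0]],[[-4.3,2.23,0],[0,0,0]],[[-4.3,2.23,0],[0,0,0]],[[-4.3,2.23,0],[0,0,0]],[[-4.3,2.23,0],[0,0,0]],[[-4.3,2.23,0],[0,0,0]],[[-4.3,2.23,0],[0,0,0]],[[-4.3,2.23,0],[0,0,0]],[[-4.3,2.23,0],[0,0,0]],[[-4.3,2.23,0],[0,0,0]],[[-4.3,2.23,0],[0,0,0]],[[-4.3,2.23,0],[0,0,0]],[[-4.3,2.23,0],[0,0,0]],[[-4.3,2.23,0],[0,0,0]],[[-4.3,2.23,0],[0,0,0]],[[0,0,0],[0,0,0]],[[0,0,0],[0,0,0]]]'
```

```text
time: 3.6
tool_pos: [628.9, -193.2, 274.7]
eef_rot: [-2.22, -2.221, 0.001]
wrist_force: [0.1, 0.7, -0.1]
finger_gap: 60.2
grip_force: 0.0
```

Run:
```python
from h import *
from plant import env,imaging
c=imaging.camera("wrist"); pickle.dump(c,open("w1.pkl","wb")); im=c["pixels"][:,:,::-1].copy()
for X in((653.5,32.1,145),(648.7,-43,145),(639.6,-120.7,135),(630.5,-192.1,160)): cv2.circle(im,tuple(int(v) for v in proj(c,X)),5,(255,0,255),1)
cv2.imwrite("pics/w1.png",im)
```

```text
(no output)
```

View pics/w1.png

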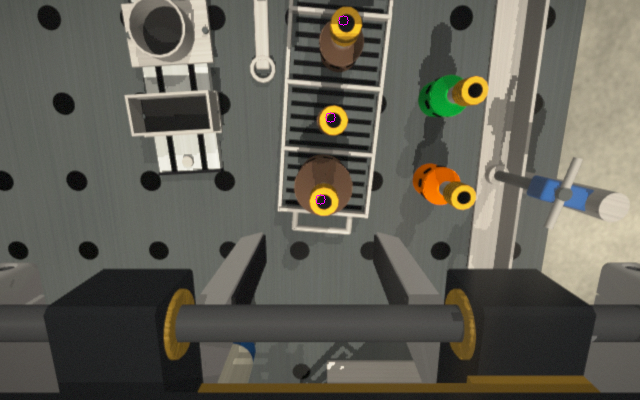

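Wrist view: large coupling at (323,200), slim (334,120), medium (347,23), each within about 2 to 3 px (2 mm) of the prediction. The green and orange look-alikes are off to the right. Descending on the large head.

```bash
python3 -m pendant '[[[0,0.2,3.5],[0,0,0]],[[0,0,3.5],[0,0,0]],[[0,0,3.5],[0,0,0]],[[0,0,2.5],[0,0,0]],[[0,0,1.6],[0,0,0]],[[0,0,0],[0,0,0]],[[0,0,0],[0,0,0]]]' && python3 -m pendant '[[[0,0,0],[0,0,0]],[[0,0,0],[0,0,0]],[[0,0,0],[0,0,0]],[[0,0,0],[0,0,0]],[[0,0,0],[0,0,0]],[[0,0,0],[0,0,0]]]' 0 30
```

```text
time: 4.53
tool_pos: [631.7, -193.4, 130.6]
eef_rot: [2.222, 2.219, 0.001]
wrist_force: [-0.4, -0.1, 0.6]
finger_gap: 60.0
grip_force: 0.0
time: 5.28
tool_pos: [631.3, -193.4, 129.5]
eef_rot: [2.223, 2.219, -0.0]
wrist_force: [1.0, 0.1, 1.3]
finger_gap: 25.3
grip_force: 30.0
```

```bash
python3 -m pendant '[[[0,0,-1],[0,0,0]],[[0,0,-3],[0,0,0]],[[0,0,-4],[0,0,0]],[[0,0,-4],[0,0,0]],[[0,0,-3],[0,0,0]],[[2,-1.5,0],[0,0,0]],[[4,-2.9,0],[0,0,0]],[[4,-2.9,0],[0,0,0]],[[4,-2.9,0],[0,0,0]],[[4,-2.9,0],[0,0,0]],[[4,-2.9,0],[0,0,0]],[[2.5,-1.8,0],[0,0,0]],[[1.3,-0.9,0],[0,0,0]],[[0.5,-0.33,0],[0,0,0]],[[0,0,0],[0,0,0]],[[0,0,0],[0,0,0]],[[0,0,0],[0,0,0]]]'
```

```text
time: 7.4
tool_pos: [441.7, 69.4, 279.4]
eef_rot: [2.225, 2.218, -0.001]
wrist_force: [0.1, -0.9, -3.3]
finger_gap: 25.5
grip_force: 30.0
```

```bash
python3 -m pendant '[[[0,0,2],[0,0,0]],[[0,0,4],[0,0,0]],[[0,0,4],[0,0,0]],[[0,0,2],[0,0,0]],[[0,0,0],[0,0,0]],[[0,0,0],[0,0,0]]]'
python3 - <<'E'
from h import *
from plant import env,imaging
c=imaging.camera("side"); pickle.dump(c,open("s1.pkl","wb"))
cv2.imwrite("pics/s1.png",cv2.resize(c["pixels"][150:370,220:440,::-1],None,fx=2.7,fy=2.7,interpolation=cv2.INTER_CUBIC))
E
```

```text
time: 8.15
tool_pos: [442.0, 69.9, 160.3]
eef_rot: [2.224, 2.218, 0.001]
wrist_force: [1.0, 0.1, -2.5]
finger_gap: 25.4
grip_force: 30.0
```

View pics/s1.png

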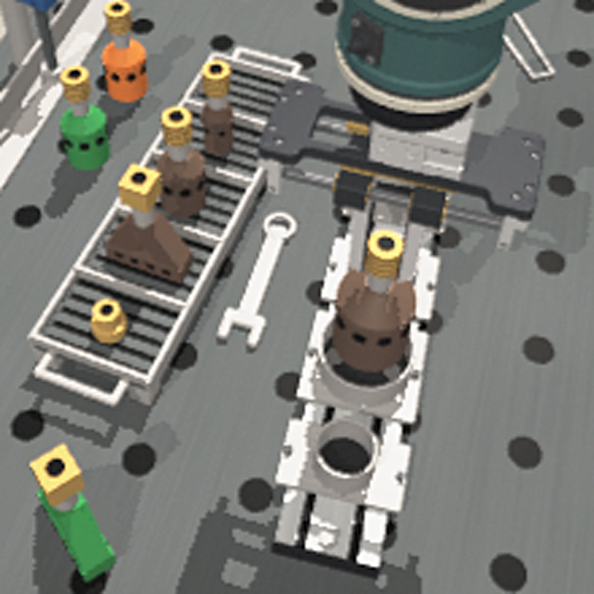

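Side view: the large head hangs upright over its cup (crop 370,350), ready to enter.

```bash
python3 -m pendant '[[[0,0,1.5],[0,0,0]],[[0,0,1.5],[0,0,0]],[[0,0,0.8],[0,0,0]],[[0,0,0.3],[0,0,0]],[[0,0,0.1],[0,0,0]],[[0,0,0],[0,0,0]],[[0,0,0],[0,0,0]]]'
```

```text
time: 9.07
tool_pos: [441.6, 70.0, 117.7]
eef_rot: [2.223, 2.219, 0.001]
wrist_force: [-0.1, 0.0, -3.1]
finger_gap: 25.6
grip_force: 30.0
```

```bash
python3 -m pendant '[[[0,0,0.1],[0,0,0]],[[0,0,0.1],[0,0,0]],[[0,0,0],[0,0,0]],[[0,0,0],[0,0,0]]]'
```

```text
time: 9.57
tool_pos: [442.6, 70.2, 116.9]
eef_rot: [2.223, 2.219, 0.004]
wrist_force: [-5.4, -2.8, 29.2]
finger_gap: 25.2
grip_force: 30.0
```

```bash
python3 -m pendant '[[[0,0,-0.1],[0,0,0]],[[0,0,0],[0,0,0]],[[0,0,0],[0,0,0]],[[0,0,0],[0,0,0]],[[0,0,0],[0,0,0]]]' 6 && python3 -m pendant '[[[0,0,-1],[0,0,0]],[[0,0,-3],[0,0,0]],[[0,0,-4],[0,0,0]],[[0,0,-4],[0,0,0]],[[0,0,-3],[0,0,0]],[[-1,1.9,0],[0,0,0]],[[-2,3.7,0],[0,0,0]],[[-2,3.7,0],[0,0,0]],[[-2,3.7,0],[0,0,0]],[[-2,3.7,0],[0,0,0]],[[-1.5,2.7,0],[0,0,0]],[[-0.8,1.4,0],[0,0,0]],[[0,0,0],[0,0,0]],[[0,0,0],[0,0,0]],[[0,0,0],[0,0,0]]]'
python3 - <<'E'
from h import *
from plant import env,imaging
for n in("top","side","wrist"): pickle.dump(imaging.camera(n),open(n+"2.pkl","wb"))
c=pickle.load(open("side2.pkl","rb"));w=pickle.load(open("wrist2.pkl","rb"))["pixels"]
a=cv2.resize(c["pixels"][150:370,220:400],(327,400));cv2.imwrite("pics/m2.png",cv2.resize(np.hstack([a,w]),(800,331))[:,:,::-1])
E
```

```text
time: 10.2
tool_pos: [441.4, 69.9, 116.4]
eef_rot: [2.224, 2.219, -0.0]
wrist_force: [0.8, -0.9, 1.1]
finger_gap: 59.7
grip_force: 0.0
time: 12.08
tool_pos: [648.8, -42.8, 266.9]
eef_rot: [-2.223, -2.22, -0.001]
wrist_force: [-0.1, -0.7, 0.2]
finger_gap: 59.8
grip_force: 0.0
```

View pics/m2.png

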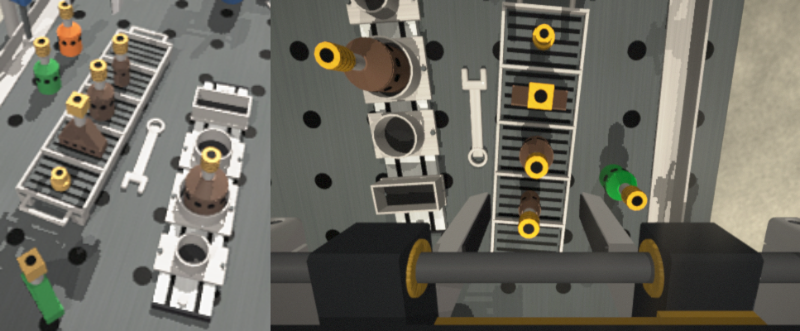

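The large head stands upright in its cup (left part 205,190) and the medium coupling is centred between the fingers (537,167). Descending on the medium head.

```bash
python3 -m pendant '[[[0,0.1,3.5],[0,0,0]],[[0,0,3.5],[0,0,0]],[[0,0,3.5],[0,0,0]],[[0,0,2.7],[0,0,0]],[[0,0,2],[0,0,0]],[[0,0,0],[0,0,0]],[[0,0,0],[0,0,0]]]' && python3 -m pendant '[[[0,0,0],[0,0,0]],[[0,0,0],[0,0,0]],[[0,0,0],[0,0,0]],[[0,0,0],[0,0,0]],[[0,0,0],[0,0,0]],[[0,0,0],[0,0,0]]]' 0 30
```

```text
time: 13.1
tool_pos: [650.8, -43.6, 115.5]
eef_rot: [2.223, 2.219, 0.001]
wrist_force: [0.3, 0.0, -0.2]
finger_gap: 59.9
grip_force: 0.0
time: 13.85
tool_pos: [650.3, -43.5, 114.6]
eef_rot: [2.224, 2.219, 0.0]
wrist_force: [0.1, 0.0, 1.8]
finger_gap: 25.5
grip_force: 30.0
```

```bash
python3 -m pendant '[[[0,0,-1],[0,0,0]],[[0,0,-3],[0,0,0]],[[0,0,-4],[0,0,0]],[[0,0,-4],[0,0,0]],[[0,0,-3],[0,0,0]],[[0.2,-1.9,0],[0,0,0]],[[0.4,-3.7,0],[0,0,0]],[[0.4,-3.7,0],[0,0,0]],[[0.4,-3.7,0],[0,0,0]],[[0.4,-3.7,0],[0,0,0]],[[0.3,-2.6,0],[0,0,0]],[[0,-1.1,0],[0,0,0]],[[0,0,0],[0,0,0]],[[0,0,2],[0,0,0]],[[0,0,4],[0,0,0]],[[0,0,4],[0,0,0]],[[0,0,1.5],[0,0,0]],[[0,0,0.5],[0,0,0]],[[0,0,0],[0,0,0]],[[0,0,0],[0,0,0]]]'
```

```text
time: 16.35
tool_pos: [446.9, -22.0, 145.4]
eef_rot: [2.223, 2.219, 0.002]
wrist_force: [0.0, -0.4, -2.0]
finger_gap: 25.3
grip_force: 30.0
```

```bash
python3 -m pendant '[[[0,0,1.5],[0,0,0]],[[0,0,1.5],[0,0,0]],[[0,0,0.8],[0,0,0]],[[0,0,0.3],[0,0,0]],[[0,0,0.15],[0,0,0]],[[0,0,0],[0,0,0]],[[0,0,0],[0,0,0]]]'; python3 -m pendant '[[[0,0,0.1],[0,0,0]],[[0,0,0],[0,0,0]],[[0,0,0],[0,0,0]]]'
```

```text
time: 17.23
tool_pos: [446.6, -22.2, 102.4]
eef_rot: [2.224, 2.219, 0.001]
wrist_force: [-2.1, -1.1, 5.9]
finger_gap: 25.5
grip_force: 30.0
time: 17.6
tool_pos: [447.2, -22.3, 102.2]
eef_rot: [2.224, 2.218, 0.003]
wrist_force: [-8.2, -1.0, 29.6]
finger_gap: 25.5
grip_force: 30.0
```

```bash
python3 -m pendant '[[[0,0,-0.1],[0,0,0]],[[0,0,0],[0,0,0]],[[0,0,0],[0,0,0]],[[0,0,0],[0,0,0]],[[0,0,0],[0,0,0]]]' 6 && python3 -m pendant '[[[0,0,-1],[0,0,0]],[[0,0,-3],[0,0,0]],[[0,0,-4],[0,0,0]],[[0,0,-4],[0,0,0]],[[0,0,-3],[0,0,0]],[[-0.95,1.85,0],[0,0,0]],[[-1.8,3.5,0],[0,0,0]],[[-1.8,3.5,0],[0,0,0]],[[-1.8,3.5,0],[0,0,0]],[[-1.8,3.5,0],[0,0,0]],[[-1.2,2.4,0],[0,0,0]],[[-0.6,1.2,0],[0,0,0]],[[0,0,0],[0,0,0]],[[0,0,0],[0,0,0]],[[0,0,0],[0,0,0]]]'
python3 - <<'E'
from h import *
from plant import env,imaging
for n in("side","wrist"): pickle.dump(imaging.camera(n),open(n+"3.pkl","wb"))
c=pickle.load(open("side3.pkl","rb"));w=pickle.load(open("wrist3.pkl","rb"))["pixels"]
a=cv2.resize(c["pixels"][150:370,220:400],(327,400));cv2.imwrite("pics/m3.png",cv2.resize(np.hstack([a,w]),(800,331))[:,:,::-1])
E
```

```text
time: 18.23
tool_pos: [446.3, -22.1, 102.0]
eef_rot: [2.224, 2.219, -0.0]
wrist_force: [0.3, -1.2, 0.5]
finger_gap: 59.9
grip_force: 0.0
time: 20.1
tool_pos: [640.2, -121.3, 252.4]
eef_rot: [-2.223, -2.22, -0.001]
wrist_force: [0.6, -0.4, -0.2]
finger_gap: 59.9
grip_force: 0.0
```

View pics/m3.png

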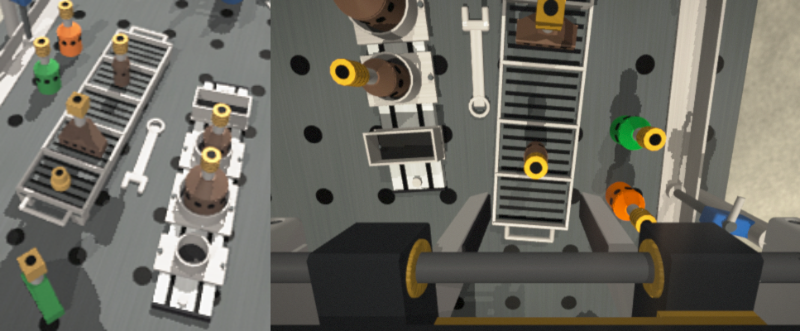

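The large and medium heads stand in their cups, and the slim coupling is centred between the fingers (536,167). Descending on the slim head.

```bash
python3 -m pendant '[[[0,0.05,3.5],[0,0,0]],[[0,0,3.5],[0,0,0]],[[0,0,3.5],[0,0,0]],[[0,0,2.5],[0,0,0]],[[0,0,1.75],[0,0,0]],[[0,0,0],[0,0,0]],[[0,0,0],[0,0,0]]]' && python3 -m pendant '[[[0,0,0],[0,0,0]],[[0,0,0],[0,0,0]],[[0,0,0],[0,0,0]],[[0,0,0],[0,0,0]],[[0,0,0],[0,0,0]],[[0,0,0],[0,0,0]]]' 0 30
```

```text
time: 21.08
tool_pos: [641.6, -122.2, 105.5]
eef_rot: [2.223, 2.218, 0.001]
wrist_force: [-0.4, -0.6, -0.5]
finger_gap: 59.9
grip_force: 0.0
time: 21.82
tool_pos: [641.1, -122.0, 104.6]
eef_rot: [2.224, 2.219, -0.0]
wrist_force: [0.7, -1.0, 1.8]
finger_gap: 25.5
grip_force: 30.0
```

```bash
python3 -m pendant '[[[0,0,-1],[0,0,0]],[[0,0,-3],[0,0,0]],[[0,0,-4],[0,0,0]],[[0,0,-4],[0,0,0]],[[0,0,-3],[0,0,0]],[[2,-1.45,0],[0,0,0]],[[4,-2.9,0],[0,0,0]],[[4,-2.9,0],[0,0,0]],[[4,-2.9,0],[0,0,0]],[[4,-2.9,0],[0,0,0]],[[4,-2.9,0],[0,0,0]],[[3.5,-2.5,0],[0,0,0]],[[2,-1.45,0],[0,0,0]],[[0.8,-0.6,0],[0,0,0]],[[0,0,0],[0,0,0]],[[0,0,0],[0,0,0]]]'; python3 -m pendant '[[[0,0,2],[0,0,0]],[[0,0,4],[0,0,0]],[[0,0,4],[0,0,0]],[[0,0,1.5],[0,0,0]],[[0,0,0.5],[0,0,0]],[[0,0,0],[0,0,0]],[[0,0,0],[0,0,0]]]'
```

```text
time: 23.82
tool_pos: [437.2, 160.4, 254.5]
eef_rot: [2.225, 2.217, -0.0]
wrist_force: [0.4, -0.4, -1.9]
finger_gap: 25.5
grip_force: 30.0
time: 24.7
tool_pos: [437.2, 161.7, 135.4]
eef_rot: [2.224, 2.219, 0.002]
wrist_force: [0.3, 0.0, -1.5]
finger_gap: 25.3
grip_force: 30.0
```

```bash
python3 -m pendant '[[[0,0,1.5],[0,0,0]],[[0,0,1.5],[0,0,0]],[[0,0,0.8],[0,0,0]],[[0,0,0.3],[0,0,0]],[[0,0,0.15],[0,0,0]],[[0,0,0],[0,0,0]],[[0,0,0],[0,0,0]]]'; python3 -m pendant '[[[0,0,0.1],[0,0,0]],[[0,0,0],[0,0,0]],[[0,0,0],[0,0,0]]]'
```

```text
time: 25.58
tool_pos: [436.9, 161.5, 92.4]
eef_rot: [2.224, 2.219, 0.001]
wrist_force: [-1.2, -2.5, 6.2]
finger_gap: 25.2
grip_force: 30.0
time: 25.95
tool_pos: [437.6, 161.7, 92.3]
eef_rot: [-2.224, -2.219, -0.003]
wrist_force: [-5.5, -2.1, 27.0]
finger_gap: 25.4
grip_force: 30.0
```

```bash
python3 -m pendant '[[[0,0,-0.1],[0,0,0]],[[0,0,0],[0,0,0]],[[0,0,0],[0,0,0]],[[0,0,0],[0,0,0]],[[0,0,0],[0,0,0]]]' 6 && python3 -m pendant '[[[0,0,-1],[0,0,0]],[[0,0,-3],[0,0,0]],[[0,0,-4],[0,0,0]],[[0,0,-4],[0,0,0]],[[0,0,-3.7],[0,0,0]],[[-1.2,2,0],[0,0,0]],[[-2.3,3.9,0],[0,0,0]],[[-2.3,3.9,0],[0,0,0]],[[-2.3,3.9,0],[0,0,0]],[[-2.3,3.9,0],[0,0,0]],[[-1.7,2.7,0],[0,0,0]],[[-0.95,1.5,0],[0,0,0]],[[0,0,0],[0,0,0.079]],[[0,0,0],[0,0,0]],[[0,0,0],[0,0,0]]]'
python3 - <<'E'
from h import *
from plant import env,imaging
for n in("side","wrist"): pickle.dump(imaging.camera(n),open(n+"4.pkl","wb"))
c=pickle.load(open("side4.pkl","rb"));w=pickle.load(open("wrist4.pkl","rb"))["pixels"]
a=cv2.resize(c["pixels"][150:370,220:400],(327,400));cv2.imwrite("pics/m4.png",cv2.resize(np.hstack([a,w]),(800,331))[:,:,::-1])
E
```

```text
time: 26.58
tool_pos: [436.6, 161.4, 91.9]
eef_rot: [2.224, 2.219, -0.0]
wrist_force: [0.2, 0.5, 0.1]
finger_gap: 60.0
grip_force: 0.0
time: 28.45
tool_pos: [654.2, 30.8, 249.4]
eef_rot: [2.307, 2.132, 0.0]
wrist_force: [-0.3, 1.1, -0.5]
finger_gap: 59.9
grip_force: 0.0
```

View pics/m4.png

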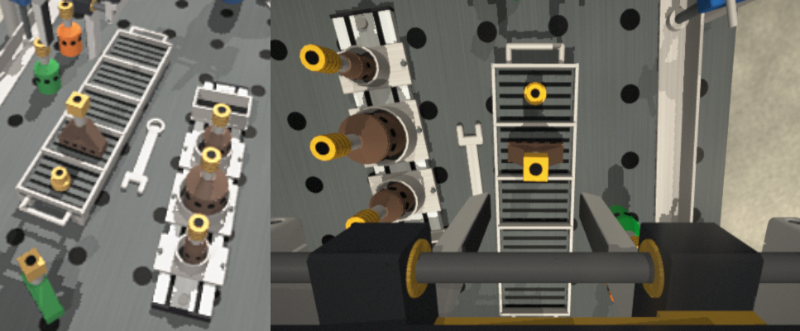

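The three round heads stand in their cups. The flat's square block (536,168) is centred and square to the fingers. Descending.

```bash
python3 -m pendant '[[[0,0.05,3.5],[0,0,0]],[[0,0,3.5],[0,0,0]],[[0,0,3.2],[0,0,0]],[[0,0,2],[0,0,0]],[[0,0,1.3],[0,0,0]],[[0,0,0],[0,0,0]],[[0,0,0],[0,0,0]]]' && python3 -m pendant '[[[0,0,0],[0,0,0]],[[0,0,0],[0,0,0]],[[0,0,0],[0,0,0]],[[0,0,0],[0,0,0]],[[0,0,0],[0,0,0]],[[0,0,0],[0,0,0]]]' 0 30
```

```text
time: 29.42
tool_pos: [655.4, 30.4, 115.0]
eef_rot: [2.309, 2.129, 0.001]
wrist_force: [0.0, 0.7, 0.5]
finger_gap: 59.9
grip_force: 0.0
time: 30.18
tool_pos: [654.9, 30.5, 114.0]
eef_rot: [-2.309, -2.13, -0.0]
wrist_force: [0.3, 1.3, 1.7]
finger_gap: 25.8
grip_force: 29.9
```

```bash
python3 -m pendant '[[[0,0,-1],[0,0,0]],[[0,0,-3],[0,0,0]],[[0,0,-4],[0,0,0]],[[0,0,-4],[0,0,0]],[[0,0,-3],[0,0,0]],[[0,0,0],[0,0,-0.067]],[[0,0,0],[0,0,-0.067]],[[-1.3,-2,0],[0,0,0]],[[-2.4,-3.8,0],[0,0,0]],[[-2.4,-3.8,0],[0,0,0]],[[-2.4,-3.8,0],[0,0,0]],[[-2.4,-3.8,0],[0,0,0]],[[-1.6,-2.5,0],[0,0,0]],[[-0.84,-1.43,0],[0,0,0]],[[0,0,0],[0,0,0]],[[0,0,0],[0,0,0]]]'; python3 -m pendant '[[[0,0,2],[0,0,0]],[[0,0,4],[0,0,0]],[[0,0,4],[0,0,0]],[[0,0,1.5],[0,0,0]],[[0,0,0.5],[0,0,0]],[[0,0,0],[0,0,0]],[[0,0,0],[0,0,0]]]'
python3 - <<'E'
from h import *
from plant import env,imaging
c=imaging.camera("side"); pickle.dump(c,open("s5.pkl","wb"))
cv2.imwrite("pics/s5.png",cv2.resize(c["pixels"][150:370,220:440,::-1],None,fx=2.7,fy=2.7,interpolation=cv2.INTER_CUBIC))
E
```

```text
time: 32.17
tool_pos: [451.8, -113.2, 264.1]
eef_rot: [2.16, 2.28, -0.0]
wrist_force: [0.8, 0.9, -1.7]
finger_gap: 26.1
grip_force: 29.9
time: 33.05
tool_pos: [451.6, -113.9, 145.0]
eef_rot: [2.161, 2.279, 0.002]
wrist_force: [0.4, -0.5, -2.8]
finger_gap: 25.7
grip_force: 29.9
```

View pics/s5.png

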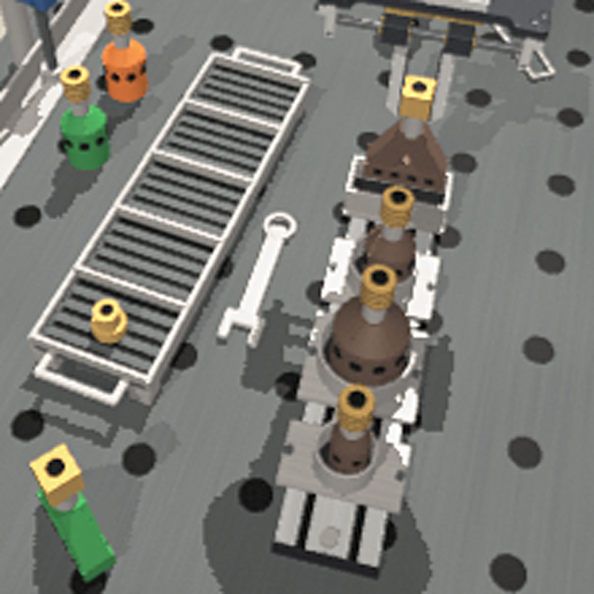

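The flat hangs squarely over the pocket (crop 405,165). The slim (350,440), large (370,335) and medium (390,250) heads stand in their cups. Lowering.

```bash
python3 -m pendant '[[[0,0,1.5],[0,0,0]],[[0,0,1.5],[0,0,0]],[[0,0,0.8],[0,0,0]],[[0,0,0.3],[0,0,0]],[[0,0,0.15],[0,0,0]],[[0,0,0],[0,0,0]],[[0,0,0],[0,0,0]]]'; python3 -m pendant '[[[0,0,0.1],[0,0,0]],[[0,0,0],[0,0,0]],[[0,0,0],[0,0,0]]]'
```

```text
time: 33.98
tool_pos: [450.9, -114.2, 102.0]
eef_rot: [-2.162, -2.279, -0.0]
wrist_force: [-5.3, 0.1, 10.4]
finger_gap: 25.8
grip_force: 29.9
time: 34.35
tool_pos: [451.0, -114.5, 101.7]
eef_rot: [-2.163, -2.278, -0.001]
wrist_force: [-13.0, 0.9, 33.2]
finger_gap: 25.8
grip_force: 30.0
```

```bash
python3 -m pendant '[[[0,0,-0.15],[0,0,0]],[[0,0,0],[0,0,0]],[[0,0,0],[0,0,0]],[[0,0,0],[0,0,0]],[[0,0,0],[0,0,0]]]' 6 && python3 -m pendant '[[[0,0,-1],[0,0,0]],[[0,0,-3],[0,0,0]],[[0,0,-4],[0,0,0]],[[0,0,-4],[0,0,0]],[[0,0,-4],[0,0,0]],[[-2,0,-2],[0,0,0]],[[-4,0,0],[0,0,0]],[[-4,0,0],[0,0,0]],[[-4,0,0],[0,0,0]],[[-3,0,0],[0,0,0]],[[0,0,0],[0,0,0]],[[0,0,0],[0,0,0]],[[0,0,0],[0,0,0]],[[0,0,0],[0,0,0]]]'
python3 - <<'E'
from h import *
from plant import env,imaging
T,S=[imaging.camera(n) for n in("top","side")]
a=cv2.resize(S["pixels"][130:370,220:420],(380,456)); b=cv2.resize(T["pixels"][150:310,190:370],(420,373)); b=cv2.copyMakeBorder(b,0,83,0,0,cv2.BORDER_CONSTANT)
cv2.imwrite("pics/f.png",np.hstack([a,b])[:,:,::-1])
m=brass(T);cs,_=cv2.findContours(m,cv2.RETR_EXTERNAL,cv2.CHAIN_APPROX_NONE)
for k in cs:
    (u,v),r=cv2.minEnclosingCircle(k)
    if cv2.contourArea(k)>40 and 200<u<400 and v>150: print((round(u),round(v)),[plane(T,u,v,z).round(0)[:2] for z in(60,123,133,148)])
E
```

```text
time: 34.98
tool_pos: [450.9, -113.9, 101.9]
eef_rot: [2.162, 2.28, -0.0]
wrist_force: [1.0, 0.6, 0.1]
finger_gap: 59.9
grip_force: 0.0
time: 36.72
tool_pos: [460.2, -282.9, 282.2]
eef_rot: [2.16, 2.281, 0.001]
wrist_force: [0.4, -0.3, -0.1]
finger_gap: 60.3
grip_force: 0.0
(213, 264) [array([437., 175.]), array([434., 161.]), array([434., 159.]), array([433., 155.])]
(248, 260) [array([445.,  85.]), array([442.,  75.]), array([441.,  74.]), array([441.,  72.])]
(289, 257) [array([448., -16.]), array([445., -21.]), array([444., -22.]), array([443., -23.])]
(327, 254) [array([ 453., -114.]), array([ 450., -114.]), array([ 449., -114.]), array([ 448., -114.])]
(239, 178) [array([655., 108.]), array([642.,  97.]), array([640.,  95.]), array([637.,  92.])]
```

View pics/f.png

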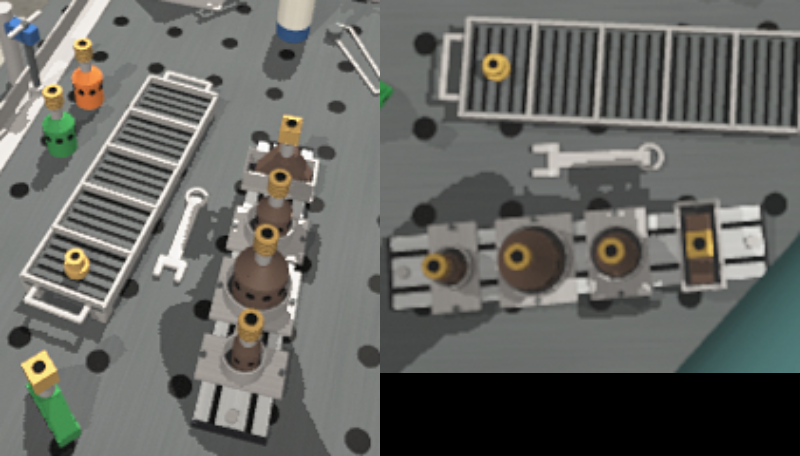

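All four heads are seated upright in their holders, 1 to 4 mm off centre, and the adaptor has not moved. Handing in.

```bash
python3 -c "
from plant import env; print(env.close_job())"
```

```text
the job is handed in; nothing more can be done
None
```

I put the slim, medium, large and flat heads mouth down and upright in their own holders and handed the job in at about 37 s; the final pictures show the adaptor still in its bay, and the hand-in returned no verdict.

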